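# Feel along a clock bezel for burrs

## Robot

A 7-joint arm with a two-finger parallel gripper is mounted at the origin on the work surface. World frame = base frame: x ahead of the robot, y to its left, z up, the work surface at z = 0. Lengths are in m, angles in rad, forces in N, time in s.
With the tool pointing down it reaches from about 0.4 to 0.875 m from the base axis. Payload 19.3 kg.
Tool frame: the origin (TCP) lies at the centre of the arm's flange, where the gripper is bolted on; the fingertips stand 173 mm ahead of it and the grasp point (between the pads) lies 155 mm ahead of it; z points along the fingers, y is the direction in which the jaws open and shut (so a half turn about z gives the same grasp; the last joint's range is limited). The gripper opens to 85 mm and grips with 20 to 120 N. Pads are 22 mm wide; open, the fingers measure 114 mm over their backs; the gripper's body (76 mm by 85 mm) begins 54 mm behind the grasp point. The pads swing forward as they close: fully open they stand 13 mm farther back than shut.
Start: joints at [1.16, 0.521, -0.036, 1.599, 0.021, 1.021, -0.113], TCP at [0.209, -0.589, 0.405] pointing down, gripper open.
Joint ranges: [-2.91, 2.91], [-0.3, 2.13], [-1.5, 1.42], [0.17, 2.43], [-1.26, 4.41], [0.16, 1.93], [-2.52, 2.52]. Speed limits (rad/s): [1.89, 1.89, 2.39, 2.39, 3.01, 3.01, 3.01].

## Interface

Orientations are given as a 3x3 rotation matrix whose columns are the frame's x, y, z axes.
In Python, from workcell import bot, capture, get_calibration gives the robot as it stands.
- The arm moves only by the shell command python3 -m creep 'ROWS' [OPENING]. ROWS is a JSON object of lists of equal length, an entry for each row: "delta_pos": the shift along the tool's x, y, z in mm, a list of three; "rot": the turn, a rotation vector about the tool's x, y, z in degrees, a list of three. In form: {"delta_pos": [[tx, ty, tz], ...], "rot": [[ax, ay, az], ...]}. A call has 1 to 20 rows; each row is the pose to reach, as a shift and turn from the pose commanded when the call began, along the tool's axes at that moment; what a row does not reach only later rows make up. A row lasts 1/8 s, in which the tool goes at most 62.5 mm and 10.7 degrees, less where a joint would pass 70% of its speed; a pose out of reach is approached as far as the arm can. A call with a gripper value outside its range is refused whole. OPENING is the closure, from -1 (fully open) to 1 (shut), so that 0 is half open, set as the call begins (- or left out, the last holds). The fingers move at their own pace and stop on an object; the grip force is fixed at half the most. Time passes only in rows, so rows that repeat a pose let the fingers close. It gives the time, the measured TCP pose, the force and the opening at its end, in the units of the state.
- bot.read_state(): the state, without advancing time (a new reading comes with each control period).
- capture(name): name is "scene" or "top"; returns the picture (420x560x3 uint8, blue, green, red); there is no depth.
- get_calibration(name): a dict with "vertical_fov" (degrees; the focal length in pixels is half the picture's height over the tangent of half this angle, whatever the lens; pixels are square), "cx", "cy" (the principal point, pixels), "world_to_cam" (4x4, takes a point from world to camera coordinates). Camera axes: x right, y up, looking along -z (the intrinsics and any distortion apply to the point x, -y, -z); pixel columns grow to the right and rows downward; lengths in m; the calibration is good to about 2 mm. A picture is of the moment at which its call begins. get_calibration takes no time and is no camera call.
- bot.hand_in(): hands the job in, once; it reports no verdict.
The state is a dict: "time_s": time; "qpos": joint angles; "qvel": joint speeds; "tau": joint torques, N m; "position": TCP position; "eef_rot": TCP orientation; "force": force on the tool from outside, world axes, zero at the start; "wrist_torque": the same for the moment, N m; "width": finger opening in m.
Only numpy, scipy, OpenCV 4.12 (cv2) and the standard library are available. Lean on these libraries where they do the work, as an engineer would, in place of code of your own. Each camera call takes 0.05 s, during which the arm holds its last target.

## Task

Check the brass clock bezel for burrs by feel: with the fingers shut, come down on the red dot on its rim and run the fingertips along the rim over the five black marks to the green dot, then lift clear. Press lightly all the way, so that the sprung bezel dips a little but never reaches the bottom of its travel, and do not lift off between the two dots. Do not push the stand along the bench or pick anything up, and leave the other things on the bench alone.

Things in the scene. Friction and masses are not known exactly. Their poses are not given: they have to be found in the camera images.
- stand: Loose round blue casing stand with a rubber foot, 172 mm across, 24 mm high, about 1.5 kg, standing on the bench. Origin at the centre of its underside (bench height), z up. It carries the sprung bezel.
- bezel: Brass ring, outer diameter 160 mm, inner 120 mm, 12 mm thick (rim 20 mm wide), flat top; inside it a white dial 6 mm below the rim top. Origin: centre of the underside, 38 mm above the bench at rest (rim top 50 mm). z up, +x towards the red dot. Captive on the stand: moves only straight down and up, no tipping; 14 mm gap to the stand at rest.
- cushion (a joint): Downward travel of the bezel on its spring, in m: 0 at rest (up), 0.012 at the bottom stop. It begins to dip at about 1.7 N of push, then gives 0.4 N more per mm (about 3.7 N at 5 mm, 6.5 N at the stop) and rises again by itself.
- mark0 (a point): Centre of the red dot (17 mm across), on the top of the rim, 70 mm from the bezel's centre: the start of the path. It dips with the bezel, like the other marks.
- mark1 (a point): Black mark number 1 of 5 (17 by 7 mm, across the rim), on the top of the rim, 70 mm from the bezel's centre, 30 degrees clockwise (seen from above) from the red dot.
- mark2 (a point): Black mark number 2 of 5 (17 by 7 mm, across the rim), on the top of the rim, 70 mm from the bezel's centre, 60 degrees clockwise (seen from above) from the red dot.
- mark3 (a point): Black mark number 3 of 5 (17 by 7 mm, across the rim), on the top of the rim, 70 mm from the bezel's centre, 90 degrees clockwise (seen from above) from the red dot.
- mark4 (a point): Black mark number 4 of 5 (17 by 7 mm, across the rim), on the top of the rim, 70 mm from the bezel's centre, 120 degrees clockwise (seen from above) from the red dot.
- mark5 (a point): Black mark number 5 of 5 (17 by 7 mm, across the rim), on the top of the rim, 70 mm from the bezel's centre, 150 degrees clockwise (seen from above) from the red dot.
- mark6 (a point): Centre of the green dot (17 mm across), on the top of the rim, opposite the red dot: the end of the path, which is the 180 degree arc of the rim with the black marks; the other half of the rim is bare.
- dust_cover: Loose clear dust cover with a blue foot and a blue knob on top, 94 mm across, 70 mm high. Bystander. Origin at the centre of its underside.
- loupe: Loose black eyeglass loupe, 34 mm across, 30 mm high. Bystander. Origin at the centre of its underside.
- drivers: Loose red stand of small screwdrivers with coloured caps, 68 mm across, 84 mm high. Bystander. Origin at the centre of its underside.
- parts_dish: Loose round aluminium dish, 68 mm across, 18 mm high. Bystander. Origin at the centre of its underside.
There are look-alikes about, which are no part of the job. There is more than one size of the stand; the job needs the larger.

How it is judged:
On the way, in this order (a step that is already met when the one before it is completed fails the run):
1. the fingertips press lightly on the rim at the red dot (horizontal distance between the grasp point and mark0 below 0.015 m and value of joint cushion above 0.0008 m and contact force between the fingers and bezel above 0.3 N), for 0.05 s.
2. the fingertips press lightly on the rim at the first black mark (horizontal distance between the grasp point and mark1 below 0.015 m and value of joint cushion above 0.0008 m and contact force between the fingers and bezel above 0.3 N), for 0.05 s.
3. the fingertips press lightly on the rim at the second black mark (horizontal distance between the grasp point and mark2 below 0.015 m and value of joint cushion above 0.0008 m and contact force between the fingers and bezel above 0.3 N), for 0.05 s.
4. the fingertips press lightly on the rim at the third black mark (horizontal distance between the grasp point and mark3 below 0.015 m and value of joint cushion above 0.0008 m and contact force between the fingers and bezel above 0.3 N), for 0.05 s.
5. the fingertips press lightly on the rim at the fourth black mark (horizontal distance between the grasp point and mark4 below 0.015 m and value of joint cushion above 0.0008 m and contact force between the fingers and bezel above 0.3 N), for 0.05 s.
6. the fingertips press lightly on the rim at the fifth black mark (horizontal distance between the grasp point and mark5 below 0.015 m and value of joint cushion above 0.0008 m and contact force between the fingers and bezel above 0.3 N), for 0.05 s.
7. the fingertips press lightly on the rim at the green dot (horizontal distance between the grasp point and mark6 below 0.015 m and value of joint cushion above 0.0008 m and contact force between the fingers and bezel above 0.3 N), for 0.05 s.
At the end, for the whole second after the job is handed in: The marks were touched in order, from red to green, with the fingertips within 15 mm of each mark's centre and the bezel dipped by at least 0.8 mm; the bezel has risen again (dip under 0.8 mm), the stand stands at rest within 15 mm of where it was, and each bystander within 10 mm of where it was (value of joint cushion below 0.0008 m and distance of stand from where it was at the start of the episode below 0.015 m and angle between stand's own z axis and vertical below 0.05 rad and linear speed of stand below 0.01 m/s and distance of each of dust_cover, loupe, drivers, parts_dish from where it was at the start of the episode below 0.01 m).
It fails at once if the bezel is pushed to the bottom of its travel (over 11.2 mm) (value of joint cushion above 0.0112 m).
It fails at once if the fingertips are less than about 35 mm above the marked rim between the first and the fifth black mark without pressing on it (lifted off on the way) (y of the grasp point in the frame of bezel between -0.09 and -0.042 m and x of the grasp point in the frame of bezel between -0.056 and 0.056 m and z of the grasp point in the frame of bezel below 0.066 m and value of joint cushion below 0.0002 m).
It fails at once if the stand is pushed more than 15 mm, tipped or lifted (distance of stand from where it was at the start of the episode above 0.015 m or angle between stand's own z axis and vertical above 0.06 rad or height (world z) of stand above 0.006 m).
It fails at once if a bystander is moved more than 10 mm or lifted (distance of any of dust_cover, loupe, drivers, parts_dish from where it was at the start of the episode above 0.01 m).
It also fails if it takes over 51 s, if anything falls off the work surface, if the arm or the gripper's body presses on something with over 40 N, if the wrist force passes 120 N, or if a joint passes its speed limit or range.

## Working session

There is one attempt and no reset: what is moved stays moved. The work goes in short steps, Python scripts to look and compute and a shell command to move; the robot and the scene stay as the last step left them, time stands still between calls to the robot, and variables do not carry over. Pictures are saved under pics/ and viewed, and the job is handed in when it is done.

```bash
ls; mkdir -p pics; python3 - <<'E'
from workcell import bot,capture,get_calibration
import cv2
s=bot.read_state()
for k,v in s.items(): print(k,v)
for n in("scene","top"):
    cv2.imwrite(f"pics/{n}0.png",capture(n)); print(n,get_calibration(n))
E
```

```text
pics
time_s 0.0
qpos [ 1.15974774  0.52205595 -0.03627629  1.59998344  0.02118217  1.02106399
 -0.11278149]
qvel [-7.89129639e-04 -1.67400316e-03  5.59728299e-04  9.72367539e-05
 -3.29374677e-04 -1.85324586e-03  1.20997134e-03]
tau [-3.11078315e-03 -9.27106977e+01  1.97826102e+00 -3.69938529e+01
  1.76790822e-02  8.20021058e-03  2.59024750e-05]
position [ 0.20884578 -0.58894252  0.40410884]
eef_rot [[ 9.42486537e-01  3.34243800e-01 -4.58956799e-04]
 [ 3.34244103e-01 -9.42485979e-01  1.02873341e-03]
 [-8.87125862e-05 -1.12297099e-03 -9.99999366e-01]]
force [0.45359574 0.55155632 0.14377224]
wrist_torque [-0.03086938 -0.01598356  0.0189917 ]
width 0.08564526340260721
scene {'vertical_fov': 42.42493327586041, 'cx': 289.74893888802666, 'cy': 210.09405237909664, 'world_to_cam': array([[ 0.85422692,  0.51963564, -0.01658854, -0.45168556],
       [-0.37838377,  0.64327185,  0.66560277,  0.16626347],
       [ 0.35654186, -0.56229897,  0.74612182, -1.35313294],
       [ 0.        ,  0.        ,  0.        ,  1.        ]])}
top {'vertical_fov': 47.919234128251986, 'cx': 281.5672033943018, 'cy': 209.2030637147412, 'world_to_cam': array([[ 0.01763559, -0.99959468,  0.02234846, -0.01269628],
       [ 0.98828233,  0.0208167 ,  0.15121075, -0.54877827],
       [-0.15161468,  0.0194199 ,  0.98824888, -1.11866319],
       [ 0.        ,  0.        ,  0.        ,  1.        ]])}
```

View pics/scene0.png

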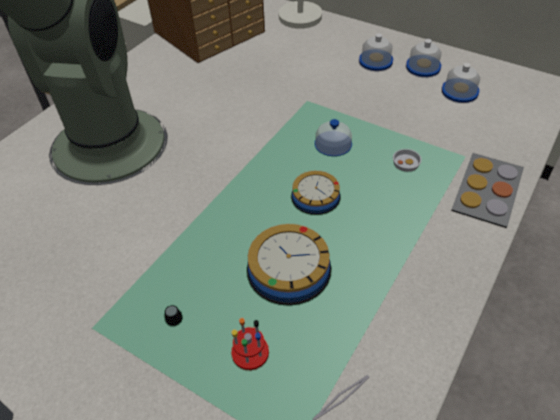

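View pics/top0.png

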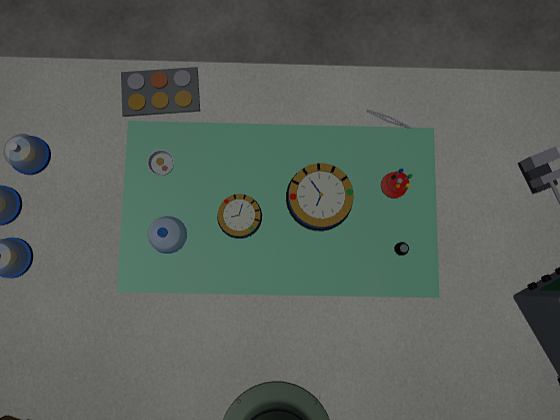

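The larger clock is at top (320,196), with red at about (293,197) and green at about (349,192). In the scene view red is at about (303,229) and green at about (272,282). Next I'll measure these precisely.

```bash
cat > h.py <<'E'
import numpy as np,cv2
from workcell import get_calibration
def ray(n,uv,z):
    c=get_calibration(n);f=210/np.tan(np.radians(c['vertical_fov']/2));T=c['world_to_cam']
    R,t=T[:3,:3],T[:3,3]
    d=R.T@np.array([(uv[0]-c['cx'])/f,-(uv[1]-c['cy'])/f,-1]);o=-R.T@t
    return o+d*(z-o[2])/d[2]
def proj(n,p):
    c=get_calibration(n);f=210/np.tan(np.radians(c['vertical_fov']/2));T=c['world_to_cam']
    q=T[:3,:3]@np.asarray(p)+T[:3,3]
    return np.array([c['cx']+f*q[0]/-q[2],c['cy']-f*q[1]/-q[2]])
E
python3 - <<'E'
from h import *
rois={'top':(275,150,365,240),'scene':(235,215,340,305)}
P={}
for n,(a,b,c,d) in rois.items():
    im=cv2.imread(f'pics/{n}0.png'); hsv=cv2.cvtColor(im,cv2.COLOR_BGR2HSV)
    cv2.imwrite(f'pics/{n}0z.png',cv2.resize(im[b:d,a:c],None,fx=6,fy=6,interpolation=cv2.INTER_CUBIC))
    H,S,V=[hsv[...,i].astype(int) for i in range(3)]
    ms={'red':((H<8)|(H>172))&(S>150)&(V>110),'green':(H>50)&(H<75)&(S>140),'brass':(H>12)&(H<28)&(S>120)&(V>80)}
    for k,m in ms.items():
        mm=np.zeros(m.shape,np.uint8);mm[b:d,a:c]=m[b:d,a:c]
        nn,l,st,ce=cv2.connectedComponentsWithStats(mm)
        i=1+np.argmax(st[1:,4]); 
        if k=='brass':
            pts=np.argwhere(mm)[:,::-1].astype(np.int32);h=cv2.convexHull(pts)
            e=cv2.fitEllipse(h);uv=e[0];print(n,k,e)
        else: uv=ce[i]; print(n,k,st[i,4],uv)
        print('   ',ray(n,uv,.05).round(4))
E
```

```text
top red 4 [290.  196.5]
    [ 0.5796 -0.022   0.05  ]
top green 33 [349.09090909 191.6969697 ]
    [ 0.5947 -0.1673  0.05  ]
top brass ((320.6163330078125, 194.50698852539062), (62.752471923828125, 63.998897552490234), 112.45030975341797)
    [ 0.5862 -0.0971  0.05  ]
scene red 31 [303. 229.]
    [ 0.5788 -0.0291  0.05  ]
scene green 24 [271.875 281.375]
    [ 0.593  -0.1682  0.05  ]
scene brass ((288.13751220703125, 257.01654052734375), (65.3712387084961, 80.67424011230469), 88.211181640625)
    [ 0.5896 -0.1045  0.05  ]
```

```bash
ls pics
```

```text
scene0.png
scene0z.png
top0.png
top0z.png
```

View pics/top0z.png

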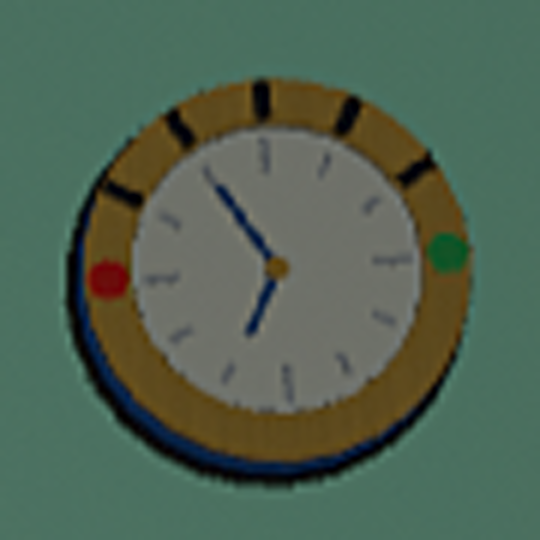

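View pics/scene0z.png

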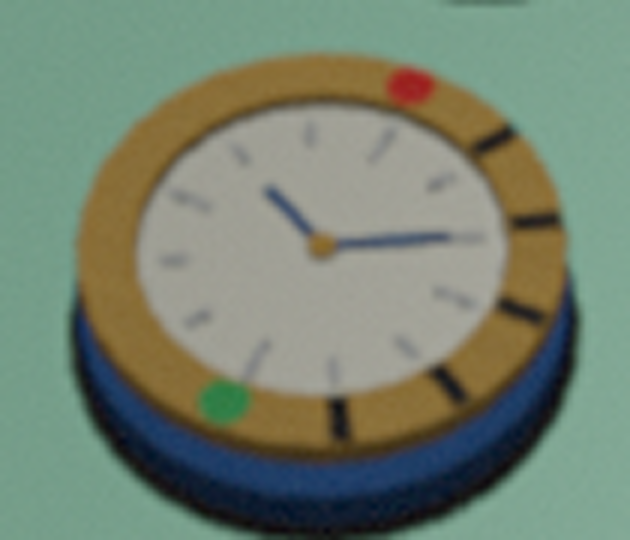

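The zooms show all seven marks, running clockwise from red. Top zoom: red (109,280), green (448,254). Scene zoom: red (410,86), green (223,401). I'll now fit the centre and yaw to all of them.

```bash
python3 - <<'E'
from h import *
from scipy.optimize import least_squares
Z={'top':((275,150),[(109,280),(123,193),(181,128),(261,100),(348,116),(416,171),(448,253)]),
'scene':((235,215),[(410,86),(494,139),(534,221),(521,312),(448,384),(340,419),(223,401)])}
uv={n:np.array([( (x+.5)/6-.5+o[0],(y+.5)/6-.5+o[1]) for x,y in p]) for n,(o,p) in Z.items()}
def W(p,z): 
    a=p[2]-np.radians(30*np.arange(7)); return np.c_[p[0]+.07*np.cos(a),p[1]+.07*np.sin(a),np.full(7,z)]
def res(p,ns,z=.05): return np.concatenate([(np.array([proj(n,q) for q in W(p,z)])-uv[n]).ravel() for n in ns])
for ns in(['top'],['scene'],['top','scene']):
    r=least_squares(res,[.587,-.099,1.6],args=(ns,)); print(ns,r.x.round(4),np.degrees(r.x[2]).round(1),'rms px',np.sqrt((r.fun**2).mean()).round(2))
for n in Z: 
    P=np.array([ray(n,u,.05) for u in uv[n]]);print(n,(P[:,:2]).round(4).tolist(),np.linalg.norm(P[0]-P[6]))
# current gripper in world
E
```

```text
['top'] [ 0.5877 -0.098   1.6722] 95.8 rms px 0.11
['scene'] [ 0.5859 -0.0988  1.6769] 96.1 rms px 0.14
['top', 'scene'] [ 0.5866 -0.0985  1.6747] 96.0 rms px 0.33
top [[0.5804, -0.0288], [0.6167, -0.034], [0.6446, -0.0575], [0.6572, -0.0905], [0.6513, -0.1265], [0.6287, -0.1546], [0.5946, -0.1677]] 0.13965834883631592
scene [[0.5785, -0.029], [0.6141, -0.0346], [0.642, -0.0577], [0.656, -0.0916], [0.6498, -0.1272], [0.6276, -0.1555], [0.5929, -0.1684]] 0.1401106234350905
```

```bash
python3 -m creep '{"delta_pos":[[40,-30,0],[80,-60,0],[120,-90,0],[160,-120,0],[200,-150,0],[240,-180,0],[280,-211,0],[320,-241,0],[360,-271,0],[400,-301,0],[440,-331,0],[480,-361,0],[515,-388,0],[537,-404,0],[537,-404,0],[537,-404,0],[537,-404,0],[537,-404,0]],"rot":[[0,0,2],[0,0,4],[0,0,6],[0,0,8],[0,0,10],[0,0,12],[0,0,14],[0,0,16],[0,0,18],[0,0,19.5],[0,0,19.5],[0,0,19.5],[0,0,19.5],[0,0,19.5],[0,0,19.5],[0,0,19.5],[0,0,19.5],[0,0,19.5]]}' 1; python3 -c "
from workcell import bot
s=bot.read_state()
print(s['qpos'].round(3),s['position'],s['eef_rot'].round(4))"
```

```text
time_s: 2.35
position: [0.5798, -0.0295, 0.4048]
eef_rot: [[1.0, -0.001, 0.0], [-0.001, -1.0, -0.0], [0.0, 0.0, -1.0]]
force: [-0.2, -0.5, 0.3]
width: 0.0002
[ 0.062  0.453 -0.158  1.715  0.083  0.979 -1.697] [ 0.57976755 -0.02946877  0.40480962] [[ 1.e+00 -5.e-04  1.e-04]
 [-5.e-04 -1.e+00 -1.e-04]
 [ 1.e-04  1.e-04 -1.e+00]]
```

```bash
python3 -m creep '{"delta_pos":[[0,0,20],[0,0,50],[0,0,80],[0,0,110],[0,0,135],[0,0,155],[0,0,165],[0,0,170],[0,0,170],[0,0,170]],"rot":[[0,0,0],[0,0,0],[0,0,0],[0,0,0],[0,0,0],[0,0,0],[0,0,0],[0,0,0],[0,0,0],[0,0,0]]}' ; python3 - <<'E'
from h import *
from workcell import bot,capture
s=bot.read_state();print(s['position'],s['force'])
ims=[]
for n,(a,b,c,d) in {'top':(270,140,370,240),'scene':(235,165,335,265)}.items():
    im=capture(n); p=proj(n,s['position']+[0,0,-.173]);print(n,p)
    ims.append(cv2.resize(im[b:d,a:c],None,fx=4,fy=4,interpolation=cv2.INTER_CUBIC))
cv2.imwrite('pics/a.png',np.hstack(ims))
E
```

```text
time_s: 3.6
position: [0.5802, -0.0289, 0.2353]
eef_rot: [[1.0, 0.0, 0.001], [0.0, -1.0, 0.0], [0.001, -0.0, -1.0]]
force: [0.0, -0.1, -0.0]
width: -0.0001
[ 0.5801675  -0.02885269  0.23534308] [ 0.01716808 -0.10112454 -0.04993846]
top [293.02249852 195.41799472]
scene [303.67179103 225.23771861]
```

View pics/a.png

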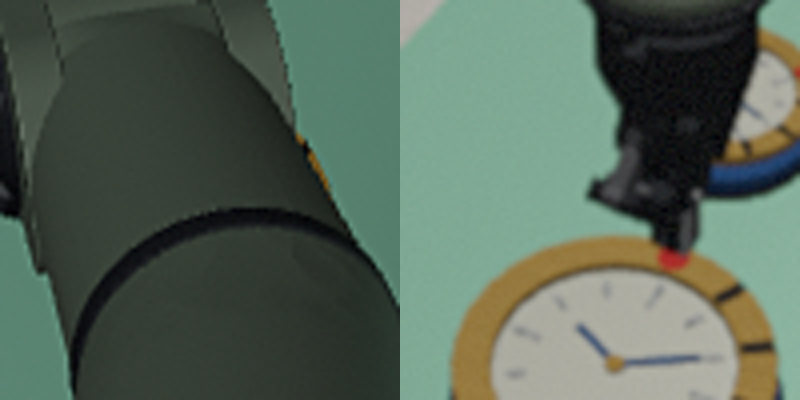

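In the scene view (right half), the shut fingertips hang just above the red dot, at mosaic pixel (674,255), aligned with it. Now I'll come down gently.

```bash
python3 -m creep '{"delta_pos":[[0,0,4],[0,0,8],[0,0,11],[0,0,13],[0,0,14],[0,0,15],[0,0,15],[0,0,15],[0,0,15]],"rot":[[0,0,0],[0,0,0],[0,0,0],[0,0,0],[0,0,0],[0,0,0],[0,0,0],[0,0,0],[0,0,0]]}' ; python3 - <<'E'
from workcell import bot
s=bot.read_state();print(s['position'],s['force'])
E
```

```text
time_s: 4.82
position: [0.5799, -0.0288, 0.2197]
eef_rot: [[1.0, 0.0, -0.0], [0.0, -1.0, -0.0], [-0.0, 0.0, -1.0]]
force: [-2.5, 0.6, 3.1]
width: 0.0001
[ 0.57991967 -0.02882208  0.21973046] [-2.54727221  0.60065094  3.07402905]
```

```bash
cat > pl.py <<'E'
import numpy as np,sys
a0,a1,px,py=map(float,sys.argv[1:])
for a in np.arange(a0,a1+.1,4):
    t=np.radians(96-a); print(int(a),round((.5868+.07*np.cos(t)-px)*1e3,1),round(-(-.0985+.07*np.sin(t)-py)*1e3,1))
E
python3 pl.py 4 60 .5800 -.0288
```

```text
4 4.4 -0.3
8 9.2 -0.3
12 14.1 0.1
16 19.0 0.8
20 23.7 1.8
24 28.4 3.1
28 33.0 4.8
32 37.5 6.8
36 41.8 9.1
40 45.9 11.7
44 49.9 14.5
48 53.6 17.7
52 57.2 21.1
56 60.4 24.7
60 63.4 28.6
```

```bash
python3 -m creep '{"delta_pos":[[0,0,1],[4.4,-0.3,1],[9.2,-0.3,1],[14.1,0.1,1],[19,0.8,1],[23.7,1.8,1],[28.4,3.1,1],[33,4.8,1],[37.5,6.8,1],[37.5,6.8,1]],"rot":[[0,0,0],[0,0,0],[0,0,0],[0,0,0],[0,0,0],[0,0,0],[0,0,0],[0,0,0],[0,0,0],[0,0,0]]}' ; python3 - <<'E'
from workcell import bot
s=bot.read_state();print(s['position'],s['force'])
E
```

```text
time_s: 6.08
position: [0.618, -0.0359, 0.2188]
eef_rot: [[1.0, 0.0, 0.001], [0.0, -1.0, -0.0], [0.001, 0.0, -1.0]]
force: [2.9, -0.1, 3.9]
width: -0.0003
[ 0.61804425 -0.03590418  0.21879029] [ 2.86058426 -0.05140721  3.92108703]
```

```bash
python3 - <<'E'
from h import *
from workcell import capture
im=capture('scene');o=cv2.imread('pics/scene0.png')
f=lambda i:cv2.resize(i[195:305,235:345],None,fx=3.6,fy=3.6,interpolation=cv2.INTER_CUBIC)
cv2.imwrite('pics/b.png',np.hstack([f(o),f(im)]))
E
python3 pl.py 36 100 .6172 -.0356
```

```text
36 4.6 2.3
40 8.7 4.9
44 12.7 7.7
48 16.4 10.9
52 20.0 14.3
56 23.2 17.9
60 26.2 21.8
64 29.0 25.8
68 31.4 30.0
72 33.5 34.4
76 35.4 39.0
80 36.9 43.6
84 38.1 48.3
88 38.9 53.2
92 39.4 58.0
96 39.6 62.9
100 39.4 67.8
```

View pics/b.png

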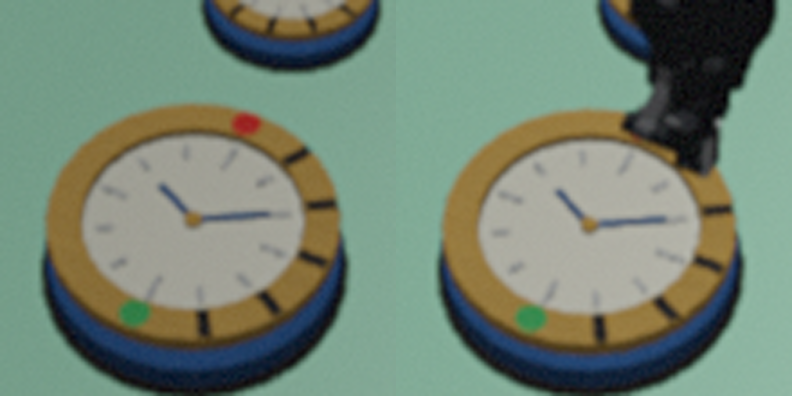

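Compared with the start, the stand base hasn't moved. The bezel is about 5 zoomed pixels lower, a dip of a few mm, and the fingertips are on mark 1 at (700,160). On with the stroke.

```bash
python3 -m creep '{"delta_pos":[[4.6,2.3,0],[8.7,4.9,0],[12.7,7.7,0],[16.4,10.9,0],[20,14.3,0],[23.2,17.9,0],[26.2,21.8,0],[29,25.8,0],[31.4,30,0],[33.5,34.4,0],[35.4,39,0],[36.9,43.6,0],[38.1,48.3,0],[38.9,53.2,0],[38.9,53.2,0]],"rot":[[0,0,0],[0,0,0],[0,0,0],[0,0,0],[0,0,0],[0,0,0],[0,0,0],[0,0,0],[0,0,0],[0,0,0],[0,0,0],[0,0,0],[0,0,0],[0,0,0],[0,0,0]]}' ; python3 - <<'E'
from workcell import bot
s=bot.read_state();print(s['position'],s['force'])
E
python3 pl.py 92 180 .6561 -.0888
```

```text
time_s: 8.0
position: [0.6565, -0.0897, 0.2188]
eef_rot: [[1.0, -0.0, 0.0], [-0.0, -1.0, -0.001], [0.0, 0.001, -1.0]]
force: [1.4, -2.8, 4.5]
width: -0.0
[ 0.65647458 -0.08970164  0.21875675] [ 1.42835593 -2.75286011  4.46539373]
92 0.5 4.8
96 0.7 9.7
100 0.5 14.6
104 0.0 19.4
108 -0.8 24.3
112 -2.0 29.0
116 -3.5 33.6
120 -5.4 38.2
124 -7.5 42.6
128 -9.9 46.8
132 -12.7 50.8
136 -15.7 54.7
140 -18.9 58.3
144 -22.5 61.7
148 -26.2 64.9
152 -30.2 67.7
156 -34.3 70.3
160 -38.6 72.6
164 -43.1 74.6
168 -47.7 76.3
172 -52.4 77.6
176 -57.1 78.6
180 -62.0 79.3
```

```bash
python3 -m creep '{"delta_pos":[[0.5,4.8,0],[0.7,9.7,0],[0.5,14.6,0],[0,19.4,0],[-0.8,24.3,0],[-2,29,0],[-3.5,33.6,0],[-5.4,38.2,0],[-7.5,42.6,0],[-9.9,46.8,0],[-12.7,50.8,0],[-15.7,54.7,0],[-18.9,58.3,0],[-22.5,61.7,0],[-22.5,61.7,0]],"rot":[[0,0,0],[0,0,0],[0,0,0],[0,0,0],[0,0,0],[0,0,0],[0,0,0],[0,0,0],[0,0,0],[0,0,0],[0,0,0],[0,0,0],[0,0,0],[0,0,0],[0,0,0]]}' ; python3 - <<'E'
from h import *
from workcell import bot,capture
s=bot.read_state();print(s['position'],s['force'])
im=capture('scene');o=cv2.imread('pics/scene0.png')
f=lambda i:cv2.resize(i[195:305,235:345],None,fx=3.6,fy=3.6,interpolation=cv2.INTER_CUBIC)
cv2.imwrite('pics/c.png',np.hstack([f(o),f(im)]))
E
python3 pl.py 148 180 .6336 -.1505
```

```text
time_s: 9.88
position: [0.6334, -0.1512, 0.2186]
eef_rot: [[1.0, -0.0, -0.001], [-0.0, -1.0, -0.001], [-0.001, 0.001, -1.0]]
force: [-1.1, -1.8, 4.4]
width: 0.0
[ 0.63342378 -0.15118853  0.2186342 ] [-1.06572727 -1.82852018  4.42151155]
148 -3.7 3.2
152 -7.7 6.0
156 -11.8 8.6
160 -16.1 10.9
164 -20.6 12.9
168 -25.2 14.6
172 -29.9 15.9
176 -34.6 16.9
180 -39.5 17.6
```

View pics/c.png

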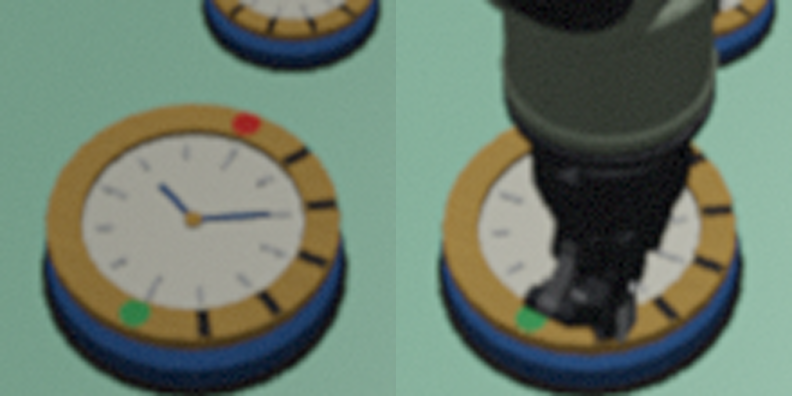

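The fingertips are near mark 5 at (612,330), with the bezel still dipped and the stand still in place. Next, the last stretch to green.

```bash
python3 -m creep '{"delta_pos":[[-3.7,3.2,0],[-7.7,6,0],[-11.8,8.6,0],[-16.1,10.9,0],[-20.6,12.9,0],[-25.2,14.6,0],[-29.9,15.9,0],[-34.6,16.9,0],[-39.5,17.6,0],[-39.5,17.6,0],[-39.5,17.6,0],[-39.5,17.6,0]],"rot":[[0,0,0],[0,0,0],[0,0,0],[0,0,0],[0,0,0],[0,0,0],[0,0,0],[0,0,0],[0,0,0],[0,0,0],[0,0,0],[0,0,0]]}'
python3 - <<'E'
from h import *
from workcell import bot,capture
s=bot.read_state();print(s['position'],s['force'])
im=capture('scene');o=cv2.imread('pics/scene0.png')
f=lambda i:cv2.resize(i[195:305,235:345],None,fx=3.6,fy=3.6,interpolation=cv2.INTER_CUBIC)
cv2.imwrite('pics/d.png',np.hstack([f(o),f(im)]))
E
```

```text
time_s: 11.42
position: [0.5942, -0.1682, 0.2185]
eef_rot: [[1.0, 0.0, -0.001], [0.0, -1.0, -0.0], [-0.001, 0.0, -1.0]]
force: [-3.2, -0.6, 3.8]
width: -0.0004
[ 0.59420037 -0.16822555  0.21847242] [-3.17989585 -0.60479722  3.79775407]
```

View pics/d.png

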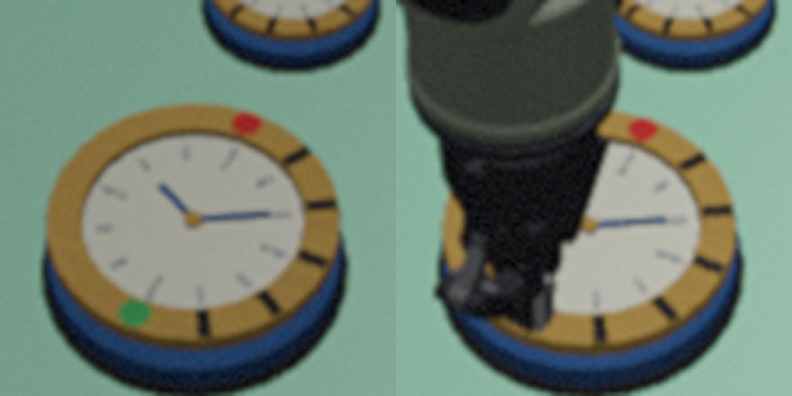

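The fingertips cover the green dot at about (535,315). Now a straight lift.

```bash
python3 -m creep '{"delta_pos":[[0,0,-3],[0,0,-8],[0,0,-20],[0,0,-45],[0,0,-75],[0,0,-105],[0,0,-135],[0,0,-155],[0,0,-160],[0,0,-160],[0,0,-160],[0,0,-160]],"rot":[[0,0,0],[0,0,0],[0,0,0],[0,0,0],[0,0,0],[0,0,0],[0,0,0],[0,0,0],[0,0,0],[0,0,0],[0,0,0],[0,0,0]]}'
python3 - <<'E'
from h import *
from workcell import bot,capture
s=bot.read_state();print(s['position'],s['force'])
im=capture('scene');o=cv2.imread('pics/scene0.png')
f=lambda i:cv2.resize(i[90:380,140:430],(400,400),interpolation=cv2.INTER_CUBIC)
cv2.imwrite('pics/e.png',np.hstack([f(o),f(im)]))
E
```

```text
time_s: 12.98
position: [0.5944, -0.1681, 0.378]
eef_rot: [[1.0, 0.001, -0.001], [0.001, -1.0, 0.0], [-0.001, -0.0, -1.0]]
force: [-0.4, -0.5, -0.2]
width: 0.0003
[ 0.59437323 -0.16807548  0.37798361] [-0.39875787 -0.52404107 -0.22570751]
```

View pics/e.png

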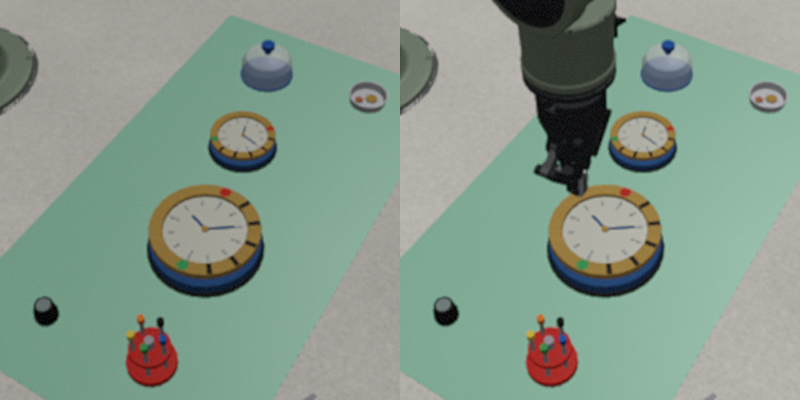

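The stand and bystanders are where they began (a 400 px offset in the mosaic), the bezel is back up, and the gripper is clear.

```bash
python3 -c "
from workcell import bot
print(bot.hand_in())"
```

```text
the job is handed in; nothing more can be done
None
```

I ran the shut fingertips along the larger bezel's rim from the red dot, over the five black marks, to the green dot. I then lifted straight up and handed the job in at about 13 s of the 51 s allowed. `hand_in` gives no verdict.

- **Aim:** I fitted the seven marks in both cameras. The two cameras' centres agreed to about 2 mm. At each of my five stops the measured tool position was within about 2 mm of the planned path.
- **Pressure:** The upward force at those stops, red and green dots included, was 3.1–4.5 N. By the spring figures that is a dip of roughly 3.5–7 mm. The tool height gives about 3.3–4.5 mm. Both are clear of the 0.8 mm minimum and the 11.2 mm limit. I did not log the force between stops.
- **Sideways force:** At each stop I read about 2–3 N sideways. Past the red dot it mostly pointed along the direction of travel, the opposite of what drag would give. I did not explain it, and the pictures taken during and after the stroke show no shift of the stand.
- **Final check:** After the lift, the picture shows the bezel back up and the stand and all four bystanders where they started. The fingertips are about 155 mm above the rim and the force reading is near zero.

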